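Clamp and lock the circuit board in its holder

ROBOT

A 6-joint arm with a two-finger parallel gripper is mounted at the origin on the work surface. World frame = base frame: x ahead of the robot, y to its left, z up, the work surface at z = 0. Lengths are in m, angles in rad, forces in N, time in s.
With the tool pointing down it reaches from about 0.3 to 0.875 m from the base axis. Payload 6.4 kg.
Tool frame: the origin (TCP) lies at the centre of the arm's flange, where the gripper is bolted on; the fingertips stand 173 mm ahead of it and the grasp point (between the pads) lies 155 mm ahead of it; z points along the fingers, x is the direction in which the jaws open and shut, and the axes are right-handed (so a half turn about z gives the same grasp; the last joint's range is limited). The gripper opens to 85 mm and grips with 20 to 120 N. Pads are 22 mm wide; open, the fingers measure 114 mm over their backs; the gripper's body (76 mm by 85 mm) begins 54 mm behind the grasp point. The pads swing forward as they close: fully open they stand 13 mm farther back than shut.
Start: joints at [-1.479, 0.181, 1.607, -0, 1.354, -0.206], TCP at [0.169, -0.55, 0.405] pointing down, gripper open.
Joint ranges: [-2.99, 2.99], [-0.89, 2.07], [0.3, 2.58], [-1.14, 4.28], [0, 2.63], [-3.12, 3.12]. Speed limits (rad/s): [2.57, 2.57, 3.01, 3.14, 3.14, 3.14].

INTERFACE

Orientations are given as a unit quaternion [w, x, y, z].
In Python, from bench import ctrl gives the robot as it stands. The module is installed in compiled form; this text tells all that it offers.
- The arm moves only by the tool move_arm, never from a script. Its argument "moves" is a list of rows, each an object of numbers: "gripper": the opening in per cent of the stroke, from 0 (shut) to 100 (fully open); "x", "y", "z": the shift along the tool's x, y, z in cm; "roll": the turn about the tool's z in degrees. In form: [{"gripper": .., "x": .., "y": .., "z": .., "roll": ..}, ...]. A call has 1 to 5 rows; each row shifts and turns the commanded pose from where the row before left it, along the tool's axes as they then stand; what a row does not reach is not made up. A row lasts 1/8 s, in which the tool goes at most 62.5 mm and 10.7 degrees, less where a joint would pass 70% of its speed; a pose out of reach is approached as far as the arm can. A call is refused whole if a number of a shift passes 6.25 or a number of a turn 10.7, either way. A call with a gripper value outside its range is refused whole. The fingers move at their own pace and stop on an object; the grip force is fixed at half the most. Time passes only in rows, so rows that do not move let the fingers close. It gives the time, the measured TCP pose, the force and the opening at its end, in the units of the state.
- ctrl.get_obs(): the state, without advancing time (a new reading comes with each control period).
- ctrl.camera(name): name is "side" or "top"; returns a dict with "img" (400x640x3 uint8, red, green, blue), "fx", "fy", "cx", "cy" (pixels), "world_from_camera" (4x4, takes a point from camera to world coordinates). Camera axes: x right, y up, looking along -z (the intrinsics and any distortion apply to the point x, -y, -z); pixel columns grow to the right and rows downward; lengths in m; the calibration is good to about 2 mm. A picture is of the moment at which its call begins. There is no depth.
- ctrl.hand_in(): hands the job in, once; it reports no verdict.
The state is a dict: "time_s": time; "q": joint angles; "dq": joint speeds; "joint_efforts": joint torques, N m; "eef_pos": TCP position; "eef_rot": TCP orientation; "wrist_force": force on the tool from outside, world axes, zero at the start; "torque": the same for the moment, N m; "opening": opening from 0.0 (shut) to 1.0 (fully open).
Only numpy, scipy, OpenCV 4.12 (cv2) and the standard library are available. Lean on these libraries where they do the work, as an engineer would, in place of code of your own. Each camera call takes 0.05 s, during which the arm holds its last target. There are 200 camera calls.

TASK

Clamp the green circuit board in its holder and lock it: with a fingertip, gently push the red knob along its L-shaped slot, first towards the board up to the corner, so that it shoves the clamp bar against the board, then sideways to the very end of the short leg. Push only: do not grip or lift the knob, and leave everything else on the bench where it is.

Things in the scene. Friction and masses are not known exactly. Their poses are not given: they have to be found in the camera images.
- holder: Fixed grey board holder, x from -120 to 120, y from -75 to 85 mm, flat top face 30 mm above the bench. Origin: on the bench surface under it. Its +x points along the slot's first leg, from the knob towards the green board; +y points along the second leg. The L-shaped slot is 15 mm wide with a thin white outline; the top face around it is free, save for the clamp bar and the relay
- knob: Red knob running in the slot. Origin: centre of the underside of its cap, level with the holder's top face. Cap 36 mm across, 18 mm tall, with a 22 mm wide boss up to 26 mm; a 12 mm pin below runs in the slot, a flange keeps it in (1.5 mm vertical play). About 0.1 kg; 1 to 3 N moves it, at times up to 9 N; more than 35 N from the fingers is rough. Starts in the first leg, 33 to 46 mm before the corner, clear of the clamp bar
- corner (a point): Where the knob's origin stands in the corner of the L, on the holder's top face (holder frame x = -40, y = 0 mm). The inner corner has a 4 mm bevel. The first leg runs along y = 0; in it the knob can stand from x = -87 to x = -39 mm, where the slot's edge stops it
- slot_end (a point): Where the knob's origin stands at the end of the second leg, on the holder's top face (holder frame x = -40, y = 40 mm). The second leg runs from the corner along the holder's +y; the slot's edge stops the knob at y = 41 mm
- board (a point): Middle of the green circuit board's top, 38 mm above the bench (holder frame x = 48, y = 17 mm). The board is 96 x 132 mm, fixed in the holder; parts on it reach 46 mm, the aluminium stop behind it 44 mm above the bench
- clamp (a joint): Slide of the clamp bar: aluminium bar with black rubber front, on the holder's top face, 16 mm tall, 20 mm thick, from y = -12 to 66 mm in the holder's frame; the knob's cap pushes it along holder +x. 0 = open (face towards the knob at holder x = -32 mm), 0.010 to 0.012 = against the board. Starts at 0 to 0.003 m, resists with about 1.2 N and stays where left
- relay: Bystander: loose blue block 22 x 15 x 16 mm standing on the holder's top face near its rear corner. Origin under its centre
- screwdriver: Bystander: orange-handled screwdriver, 170 mm long, lying on the bench beside the holder, on its -y side. Origin under the tool
- spool: Bystander: solder spool (grey with white rims) 54 mm across, 50 mm tall, standing on the bench near the holder's +y side. Origin under its centre
- multimeter: Bystander: yellow multimeter 170 x 85 x 46 mm, lying face up on the bench on the holder's +y side. Origin under its centre
- red_board: Bystander: small red circuit board 70 x 50 mm, up to 12 mm high, lying on the bench on the holder's -y side. Origin under its centre
- reel: Bystander: white reel 90 mm across, 12 mm tall, lying on the bench before the holder's knob end, on its -x side. Origin under its centre
- jar: Bystander: amber jar 52 mm across, 60 mm tall, at the right of the bench. Origin under its centre
Mind the look-alikes: they are no part of the job. What is meant by the knob is not brown, and is the smaller of those in its own colour.

How it is judged:
By the outcome, as a careful person would: the job done as asked, in the order asked, and still so for the second after the job is handed in, with the robot touching nothing.
It also fails if it takes over 38 s, if anything falls off the work surface, if the arm or the gripper's body presses on something with over 40 N, if the wrist force passes 120 N, or if a joint passes its speed limit or range.

## Working session

There is one attempt and no reset: what is moved stays moved. The work goes in short steps, Python scripts to look and compute and a tool call to move; the robot and the scene stay as the last step left them, time stands still between calls to the robot, and variables do not carry over. Pictures are saved under pics/ and viewed, about 8 in all and at most 12, crops included, and the job is handed in when it is done.

Besides the shell and the picture viewer there is one more tool, called after "Call:" as a command line: name --argument value ..., lists and objects as JSON in quotes. move_arm: Moves the arm, as the interface text tells. Its arguments: {"type":"object","properties":{"moves":{"type":"array","items":{"type":"object","properties":{"gripper":{"type":"number"},"x":{"type":"number"},"y":{"type":"number"},"z":{"type":"number"},"roll":{"type":"number"}}}}},"required":["moves"]}

```bash
mkdir -p pics
cat > h.py <<'E'
import numpy as np, cv2
from bench import ctrl
def ray(c,u,v,z):
    M=np.array(c["world_from_camera"]);d=np.array([(u-c["cx"])/c["fx"],-(v-c["cy"])/c["fy"],-1.])
    d=M[:3,:3]@d;o=M[:3,3];return o+d*(z-o[2])/d[2]
def proj(c,p):
    M=np.linalg.inv(np.array(c["world_from_camera"]));q=M[:3,:3]@np.array(p)+M[:3,3]
    return c["cx"]+c["fx"]*q[0]/-q[2], c["cy"]-c["fy"]*q[1]/-q[2]
def save(c,n,box=None,s=1):
    im=c["img"][:,:,::-1]
    if box: im=im[box[1]:box[3],box[0]:box[2]]
    cv2.imwrite(f"pics/{n}.png",cv2.resize(im,None,fx=s,fy=s,interpolation=cv2.INTER_CUBIC))
E
python3 - <<'E'
from h import *
for n in("top","side"):
    c=ctrl.camera(n);save(c,n+"0");print({k:np.round(v,4).tolist() if k!="img" else 0 for k,v in c.items() if not isinstance(v,str)})
print(ctrl.get_obs())
E
```

```text
{'img': 0, 'fx': 363.1486, 'fy': 363.1486, 'cx': 324.181, 'cy': 204.3428, 'world_from_camera': [[0.0001, 0.9902, -0.1394, 0.4277], [-0.9999, -0.0015, -0.0112, -0.11], [-0.0113, 0.1394, 0.9902, 1.2374], [0.0, 0.0, 0.0, 1.0]]}
{'img': 0, 'fx': 510.5412, 'fy': 510.5412, 'cx': 322.3259, 'cy': 197.5621, 'world_from_camera': [[-0.9552, 0.1445, -0.2584, 0.228], [-0.2956, -0.5134, 0.8056, 1.0491], [-0.0162, 0.8459, 0.5331, 0.8089], [0.0, 0.0, 0.0, 1.0]]}
{'time_s': 0.1, 'q': array([-1.47931905e+00,  1.81475754e-01,  1.60786517e+00,  1.92298102e-05,
        1.35381776e+00, -2.06313032e-01]), 'dq': array([ 5.33066353e-05, -2.42631411e-03, -1.36811268e-03, -9.37070060e-04,
       -9.01927922e-04, -4.81194581e-04]), 'joint_efforts': array([-3.25734106e-05, -4.45880878e+01, -3.52240813e+01, -2.60608840e-04,
        4.16281502e-03, -1.92200321e-05]), 'eef_pos': array([ 0.16870209, -0.5494705 ,  0.40388967]), 'eef_rot': array([-5.90785079e-04,  8.04177754e-01, -5.94388364e-01, -5.13983490e-04]), 'wrist_force': array([ 0.3199352 , -0.38355048, -0.84807169]), 'torque': array([ 0.00853128, -0.03106323, -0.00404515]), 'opening': 1.0012722876761309}
```

View pics/top0.png

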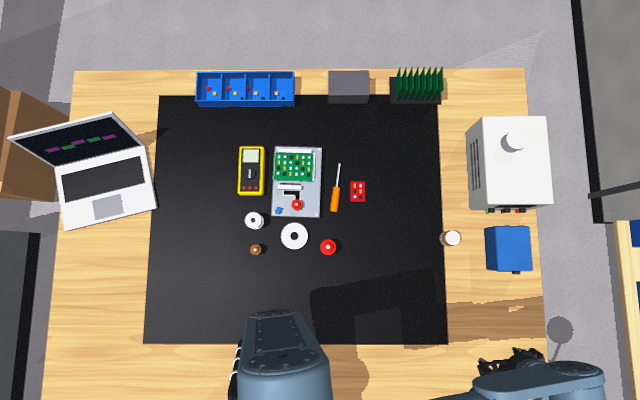

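View pics/side0.png

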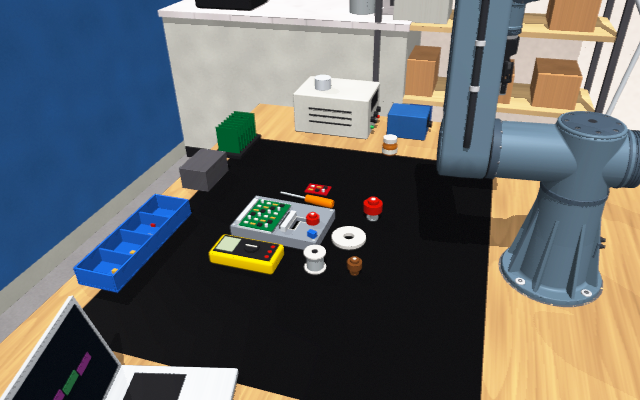

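Candidates for the knob, by pixel in the top view: red in the holder slot (297,204), a larger red one standing on the bench (328,247), and a brown one (256,250). I choose the smaller red one in the slot and check it with a close crop.

Run:
```python
from h import *
c=ctrl.camera("top");a=c["img"][135:260,230:380,::-1]
a=cv2.resize(a,None,fx=4,fy=4,interpolation=cv2.INTER_CUBIC)
d=ctrl.camera("side");b=d["img"][180:280,200:400,::-1];b=cv2.resize(b,None,fx=4,fy=4,interpolation=cv2.INTER_CUBIC)
cv2.imwrite("pics/t1.png",a);cv2.imwrite("pics/s1.png",b)
```

```text
(no output)
```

View pics/t1.png

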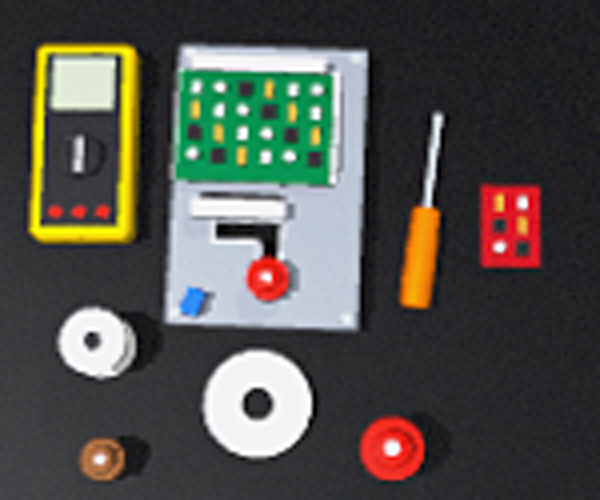

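View pics/s1.png

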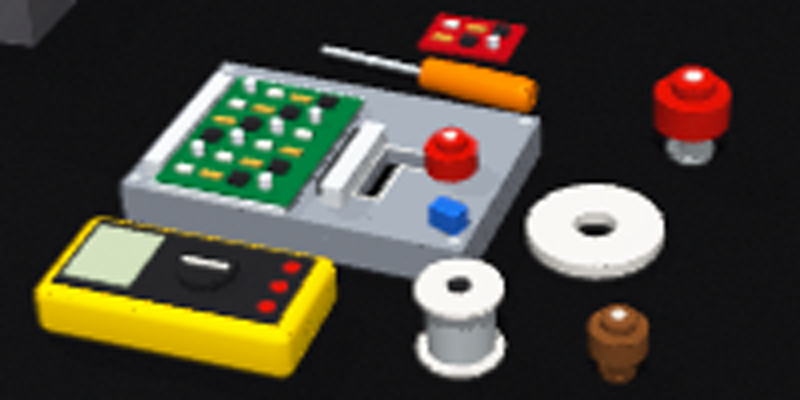

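```bash
cat >> h.py <<'E'
def H(p,hx,hz=None):
    x,y,t=p;c,s=np.cos(t),np.sin(t);return np.array([x+c*hx[0]-s*hx[1],y+s*hx[0]+c*hx[1],hx[2]])
E
python3 - <<'E'
from h import *
from scipy.optimize import least_squares
T=ctrl.camera("top");S=ctrl.camera("side")
f=lambda u,o:(u+.5)/4-.5+o
tp=[((180,45),(.12,.085,.03)),((367,52),(.12,-.075,.03)),((358,329),(-.12,-.075,.03)),((166,325),(-.12,.085,.03)),
 ((217,242),None)][:4]
sp=[((226,64),(.12,-.075,.03)),((540,120),(-.12,-.075,.03)),((123,184),(.12,.085,.03))]
def res(p):
    r=[]
    for (u,v),h in tp: q=proj(T,H(p,h));r+=[q[0]-f(u,230),q[1]-f(v,135)]
    for (u,v),h in sp: q=proj(S,H(p,h));r+=[q[0]-f(u,200),q[1]-f(v,180)]
    return r
s=least_squares(res,[.5,-.03,0],loss='soft_l1');p=s.x;print(p,np.round(res(p),1))
def knob(c,u,v,z):
    w=ray(c,u,v,z);R=np.array([[np.cos(p[2]),np.sin(p[2])],[-np.sin(p[2]),np.cos(p[2])]]);return w.round(4),(R@(w[:2]-p[:2])).round(4)
print("boss top",knob(T,f(267,230),f(274,135),.056),"cap",knob(T,f(268,230),f(280,135),.044))
print("side boss",knob(S,f(451,200),f(134,180),.056))
print("bar face back", knob(T,f(240,230),f(217,135),.046), "relay",knob(T,f(194,230),f(301,135),.042))
for n in [(-.04,0,.03),(-.04,.04,.03)]: print(H(p,n))
for n,u,v,z in(("reel",257,404,.012),("spool",93,341,.05)): print(n,knob(T,f(u,230),f(v,135),z))
E
```

```text
[ 0.67665173 -0.00788064 -0.03317572] [ 0.3  0.5  0.1  0.1 -0.2  0.4  0.1 -0.2 -0.3 -0.2  0.2 -0.3 -0.6  0.4]
boss top (array([ 0.5982, -0.0051,  0.056 ]), array([-0.0785,  0.0002])) cap (array([ 0.5949, -0.0049,  0.044 ]), array([-0.0818,  0.0003]))
side boss (array([ 0.5954, -0.0078,  0.056 ]), array([-0.0812, -0.0026]))
bar face back (array([0.6478, 0.0189, 0.046 ]), array([-0.0298,  0.0258])) relay (array([0.5777, 0.0566, 0.042 ]), array([-0.101 ,  0.0612]))
[ 0.63667374 -0.00655386  0.03      ]
[0.63800053 0.03342413 0.03      ]
reel (array([0.4939, 0.0061, 0.012 ]), array([-0.1831,  0.0079]))
spool (array([0.5436, 0.1381, 0.05  ]), array([-0.1378,  0.1415]))
```

Call:
move_arm --moves '[{"gripper": 0,"x": 0,"y": 0,"z": 0,"roll": 9.5},{"gripper": 0,"x": 0,"y": 0,"z": 0,"roll": 9.4},{"gripper": 0,"x": -4.65,"y": -3.08,"z": 0,"roll": 0},{"gripper": 0,"x": -4.65,"y": -3.08,"z": 0,"roll": 0},{"gripper": 0,"x": -4.65,"y": -3.08,"z": 0,"roll": 0}]'

```text
time_s: 0.92
eef_pos: [0.2662, -0.4118, 0.4046]
eef_rot: [0.0, -0.695, 0.719, -0.0]
wrist_force: [0.8, -0.5, 0.7]
opening: -0.002
```

Call:
move_arm --moves '[{"gripper": 0,"x": -4.65,"y": -3.08,"z": 0,"roll": 0},{"gripper": 0,"x": -4.65,"y": -3.08,"z": 0,"roll": 0},{"gripper": 0,"x": -4.65,"y": -3.08,"z": 0,"roll": 0},{"gripper": 0,"x": -4.65,"y": -3.08,"z": 0,"roll": 0},{"gripper": 0,"x": -4.65,"y": -3.08,"z": 0,"roll": 0}]'

```text
time_s: 1.55
eef_pos: [0.4277, -0.1842, 0.405]
eef_rot: [0.0, -0.696, 0.718, -0.001]
wrist_force: [0.6, -0.7, -0.5]
opening: -0.003
```

Call:
move_arm --moves '[{"gripper": 0,"x": -4.65,"y": -3.08,"z": 0,"roll": 0},{"gripper": 0,"x": -4.65,"y": -3.08,"z": 0,"roll": 0},{"gripper": 0,"x": -4.0,"y": -2.6,"z": 0,"roll": 0},{"gripper": 0,"x": 0,"y": 0,"z": 0,"roll": 0},{"gripper": 0,"x": 0,"y": 0,"z": 0,"roll": 0}]'

```text
time_s: 2.17
eef_pos: [0.5186, -0.0557, 0.4045]
eef_rot: [-0.0, -0.696, 0.718, 0.0]
wrist_force: [0.5, -0.7, 0.3]
opening: 0.001
```

```bash
cat >> h.py <<'E'
P=[.67665,-.00788,-.03318]
def st():
    from scipy.spatial.transform import Rotation as R
    o=ctrl.get_obs();p=o["eef_pos"];c,s=np.cos(P[2]),np.sin(P[2]);d=p[:2]-P[:2]
    q=o["eef_rot"];m=R.from_quat([q[1],q[2],q[3],q[0]]).as_matrix()
    f=o["wrist_force"]
    print("t",round(o["time_s"],2),"TCP holder mm",np.round([1e3*(c*d[0]+s*d[1]),1e3*(-s*d[0]+c*d[1]),1e3*p[2]],1),"F holder",np.round([c*f[0]+s*f[1],-s*f[0]+c*f[1],f[2]],1),"toolx yaw-err",round(np.degrees(np.arctan2(m[1,0],m[0,0])-P[2])+90,2),"z",m[:,2].round(3),"open",round(o["opening"],2))
E
python3 -c "
from h import *
st()"
```

```text
t 2.17 TCP holder mm [-156.4  -53.   404.5] F holder [ 0.5 -0.7  0.3] toolx yaw-err 0.11 z [-0.001 -0.    -1.   ] open 0.0
```

Call:
move_arm --moves '[{"gripper": 0,"x": -2.65,"y": -1.8,"z": 0,"roll": 0},{"gripper": 0,"x": -2.65,"y": -1.8,"z": 0,"roll": 0},{"gripper": 0,"x": 0,"y": 0,"z": 5.0,"roll": 0},{"gripper": 0,"x": 0,"y": 0,"z": 5.0,"roll": 0},{"gripper": 0,"x": 0,"y": 0,"z": 3.0,"roll": 0}]'

```text
time_s: 2.8
eef_pos: [0.5551, -0.0052, 0.2722]
eef_rot: [-0.001, -0.695, 0.719, 0.001]
wrist_force: [-0.7, 1.0, -0.1]
opening: -0.003
```

Call:
move_arm --moves '[{"gripper": 0,"x": 0,"y": 0,"z": 1.5,"roll": 0},{"gripper": 0,"x": 0,"y": 0,"z": 0,"roll": 0},{"gripper": 0,"x": 0,"y": 0,"z": 0,"roll": 0}]'

```text
time_s: 3.18
eef_pos: [0.5572, -0.0044, 0.2613]
eef_rot: [0.001, -0.695, 0.719, -0.001]
wrist_force: [-0.2, 0.6, -0.7]
opening: -0.0
```

```bash
python3 -c "
from h import *
st()
c=ctrl.camera('side');save(c,'s2',(270,150,400,260),6)"
```

```text
t 3.17 TCP holder mm [-119.5   -0.5  261.3] F holder [-0.3  0.6 -0.7] toolx yaw-err 0.03 z [ 0.003 -0.001 -1.   ] open -0.0
```

View pics/s2.png

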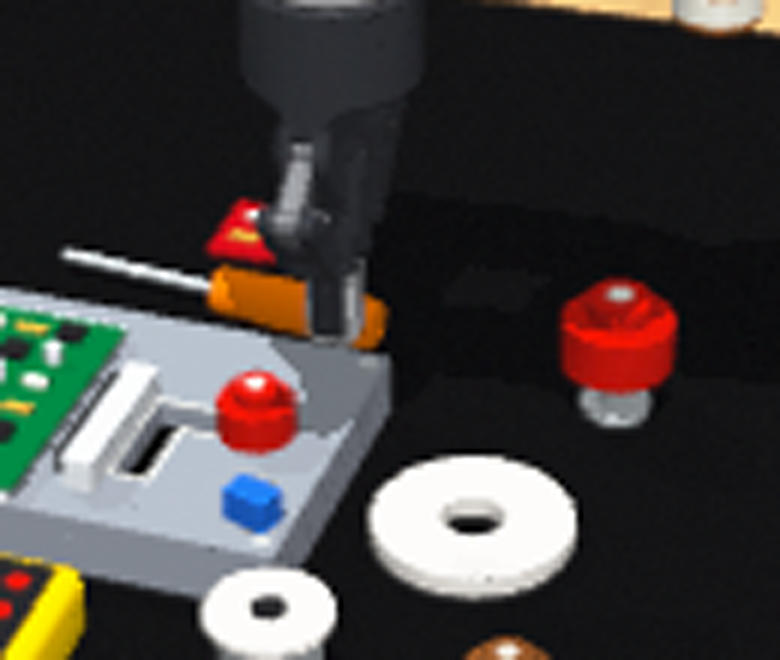

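Call:
move_arm --moves '[{"gripper": 0,"x": 0,"y": 0,"z": 2.5,"roll": 0},{"gripper": 0,"x": 0,"y": 0,"z": 1.3,"roll": 0},{"gripper": 0,"x": 0,"y": 0,"z": 1.0,"roll": 0},{"gripper": 0,"x": 0,"y": 0,"z": 0,"roll": 0},{"gripper": 0,"x": 0,"y": 0,"z": 0,"roll": 0}]'

```text
time_s: 3.85
eef_pos: [0.5568, -0.0039, 0.2123]
eef_rot: [0.0, -0.696, 0.718, -0.0]
wrist_force: [-0.2, 0.6, 0.8]
opening: -0.001
```

```bash
python3 -c "
from h import *
st()
c=ctrl.camera('side');save(c,'s3',(280,165,360,235),9)
print([np.round((np.array(proj(c,H(P,(x,y,.04))))-[280,165])*9) for x in(-.1305,-.1085) for y in(-.0145,.0145)])"
```

```text
t 3.85 TCP holder mm [-119.9   -0.   212.3] F holder [-0.2  0.5  0.8] toolx yaw-err 0.07 z [ 0.001 -0.    -1.   ] open -0.0
[array([464., 485.]), array([433., 540.]), array([393., 472.]), array([361., 526.])]
```

View pics/s3.png

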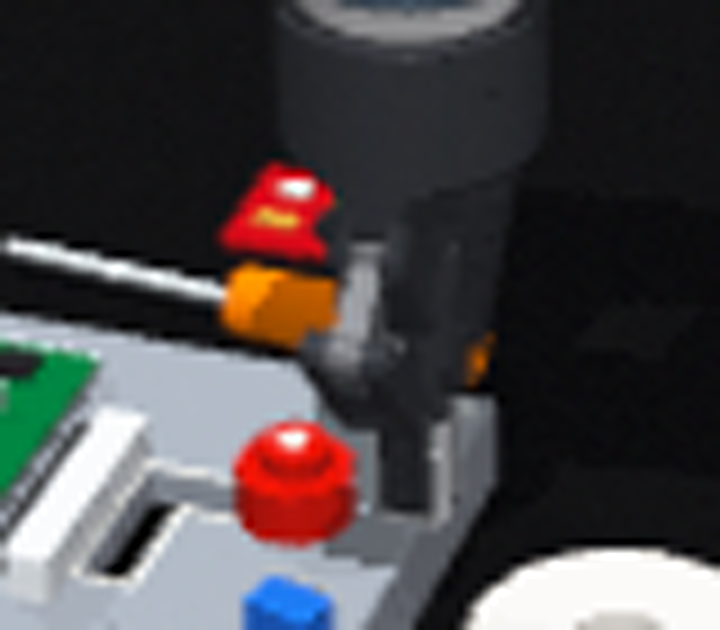

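Call:
move_arm --moves '[{"gripper": 0,"x": 0,"y": -0.2,"z": 0.3,"roll": 0},{"gripper": 0,"x": 0,"y": -0.4,"z": 0,"roll": 0},{"gripper": 0,"x": 0,"y": -0.4,"z": 0,"roll": 0},{"gripper": 0,"x": 0,"y": -0.4,"z": 0,"roll": 0},{"gripper": 0,"x": 0,"y": -0.4,"z": 0,"roll": 0}]'

```text
time_s: 4.53
eef_pos: [0.5747, -0.0044, 0.2087]
eef_rot: [-0.0, -0.696, 0.718, 0.0]
wrist_force: [-1.9, 0.1, 1.1]
opening: -0.004
```

Call:
move_arm --moves '[{"gripper": 0,"x": 0,"y": -0.4,"z": 0,"roll": 0},{"gripper": 0,"x": 0,"y": -0.4,"z": 0,"roll": 0},{"gripper": 0,"x": 0,"y": -0.4,"z": 0,"roll": 0},{"gripper": 0,"x": 0,"y": -0.4,"z": 0,"roll": 0},{"gripper": 0,"x": 0,"y": 0,"z": 0,"roll": 0}]'

```text
time_s: 5.15
eef_pos: [0.5908, -0.005, 0.2087]
eef_rot: [0.0, -0.696, 0.718, -0.0]
wrist_force: [0.0, -0.1, 0.6]
opening: 0.001
```

```bash
python3 -c "
from h import *
st()
c=ctrl.camera('side');save(c,'s4',(270,165,350,235),9)"
```

```text
t 5.15 TCP holder mm [-85.9   0.  208.7] F holder [ 0.  -0.1  0.6] toolx yaw-err 0.06 z [ 0.001 -0.    -1.   ] open 0.0
```

View pics/s4.png

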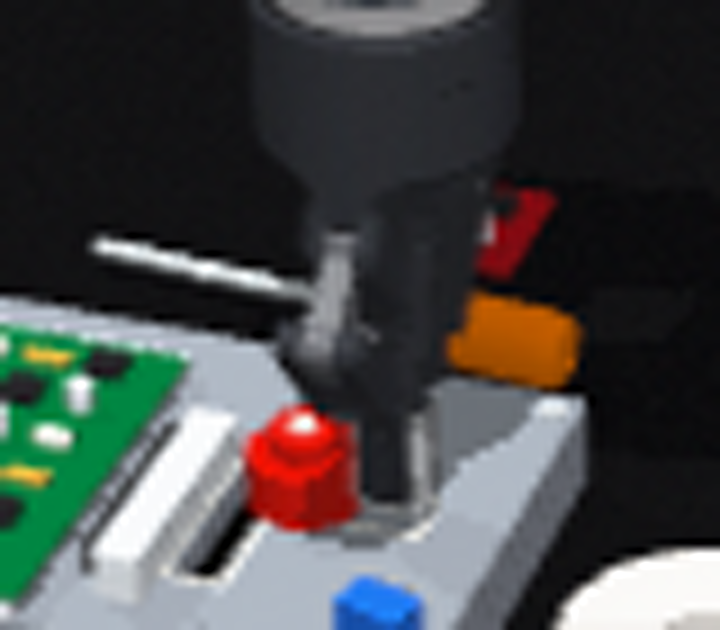

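Call:
move_arm --moves '[{"gripper": 0,"x": 0,"y": -0.3,"z": 0,"roll": 0},{"gripper": 0,"x": 0,"y": -0.3,"z": 0,"roll": 0},{"gripper": 0,"x": 0,"y": -0.3,"z": 0,"roll": 0},{"gripper": 0,"x": 0,"y": -0.2,"z": 0,"roll": 0},{"gripper": 0,"x": 0,"y": -0.2,"z": 0,"roll": 0}]'

```text
time_s: 5.82
eef_pos: [0.6032, -0.0053, 0.2086]
eef_rot: [-0.0, -0.696, 0.718, 0.001]
wrist_force: [-2.7, 0.8, 0.8]
opening: 0.003
```

Call:
move_arm --moves '[{"gripper": 0,"x": 0,"y": -0.1,"z": 0,"roll": 0},{"gripper": 0,"x": 0,"y": -0.1,"z": 0,"roll": 0}]'

```text
time_s: 6.08
eef_pos: [0.6054, -0.0054, 0.2086]
eef_rot: [-0.0, -0.696, 0.718, 0.0]
wrist_force: [-3.0, 0.6, 0.2]
opening: -0.0
```

```bash
python3 -c "
from h import *
st()"
```

```text
t 6.08 TCP holder mm [-7.130e+01  1.000e-01  2.086e+02] F holder [-3.   0.5  0.2] toolx yaw-err 0.06 z [-0.  0. -1.] open -0.0
```

Pushing the bar now (about 3 N). I'll go on in 1 mm steps until the stop is felt.

Call:
move_arm --moves '[{"gripper": 0,"x": 0,"y": -0.1,"z": 0,"roll": 0},{"gripper": 0,"x": 0,"y": -0.1,"z": 0,"roll": 0}]'

```text
time_s: 6.32
eef_pos: [0.6075, -0.0055, 0.2086]
eef_rot: [-0.0, -0.696, 0.718, 0.0]
wrist_force: [-1.8, 0.2, -0.3]
opening: -0.003
```

Call:
move_arm --moves '[{"gripper": 0,"x": 0,"y": -0.05,"z": 0,"roll": 0},{"gripper": 0,"x": 0,"y": 0,"z": 0,"roll": 0}]'

```text
time_s: 6.58
eef_pos: [0.608, -0.0055, 0.2087]
eef_rot: [0.0, -0.696, 0.718, -0.0]
wrist_force: [-1.2, -0.3, -1.5]
opening: 0.001
```

```bash
python3 -c "
from h import *
st()
c=ctrl.camera('side');save(c,'s5',(260,165,340,235),9)
print([np.round((np.array(proj(c,H(P,p)))-[260,165])*9) for p in[(-.04,0,.056),(-.045,0,.056),(-.022,.066,.046),(-.022,-.012,.046)]])"
```

```text
t 6.58 TCP holder mm [-6.870e+01  1.000e-01  2.087e+02] F holder [-1.2 -0.4 -1.5] toolx yaw-err 0.06 z [ 0. -0. -1.] open 0.0
[array([337., 414.]), array([353., 417.]), array([196., 555.]), array([298., 410.])]
```

View pics/s5.png

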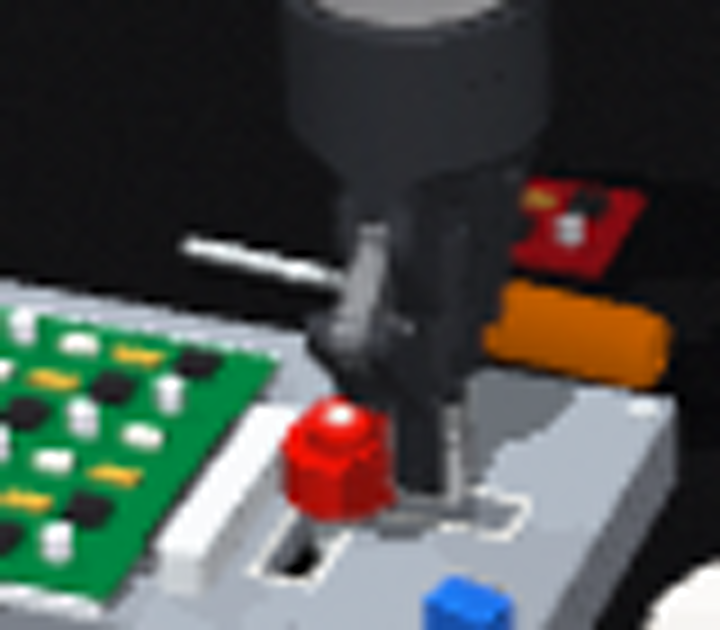

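Call:
move_arm --moves '[{"gripper": 0,"x": 0,"y": -0.1,"z": 0,"roll": 0},{"gripper": 0,"x": 0,"y": 0,"z": 0,"roll": 0}]'

```text
time_s: 6.88
eef_pos: [0.609, -0.0055, 0.2087]
eef_rot: [0.0, -0.696, 0.718, -0.0]
wrist_force: [-1.9, -0.4, -0.4]
opening: 0.002
```

Call:
move_arm --moves '[{"gripper": 0,"x": 0,"y": -0.1,"z": 0,"roll": 0},{"gripper": 0,"x": 0,"y": 0,"z": 0,"roll": 0}]'

```text
time_s: 7.12
eef_pos: [0.6099, -0.0056, 0.2087]
eef_rot: [-0.0, -0.696, 0.718, 0.0]
wrist_force: [-2.8, -0.6, 0.6]
opening: -0.0
```

```bash
python3 -c "
from h import *
st()"
```

```text
t 7.12 TCP holder mm [-6.680e+01  1.000e-01  2.087e+02] F holder [-2.8 -0.7  0.6] toolx yaw-err 0.06 z [-0.  0. -1.] open -0.0
```

Still no stop; carry on in 0.5–1 mm steps.

Call:
move_arm --moves '[{"gripper": 0,"x": 0,"y": -0.1,"z": 0,"roll": 0},{"gripper": 0,"x": 0,"y": 0,"z": 0,"roll": 0}]'

```text
time_s: 7.38
eef_pos: [0.6103, -0.0056, 0.2086]
eef_rot: [-0.001, -0.696, 0.718, 0.001]
wrist_force: [-6.1, 0.1, 4.1]
opening: -0.003
```

Call:
move_arm --moves '[{"gripper": 0,"x": 0,"y": -0.05,"z": 0,"roll": 0},{"gripper": 0,"x": 0,"y": 0,"z": 0,"roll": 0}]'

```text
time_s: 7.62
eef_pos: [0.6106, -0.0055, 0.2085]
eef_rot: [-0.001, -0.696, 0.718, 0.001]
wrist_force: [-6.9, 0.1, 5.6]
opening: 0.002
```

Call:
move_arm --moves '[{"gripper": 0,"x": 0,"y": 0.8,"z": 0,"roll": 0},{"gripper": 0,"x": 2.5,"y": 0,"z": 0,"roll": 0},{"gripper": 0,"x": 2.5,"y": 0,"z": 0,"roll": 0},{"gripper": 0,"x": 0,"y": -1.5,"z": 0,"roll": 0},{"gripper": 0,"x": 0,"y": -1.6,"z": 0,"roll": 0}]'

```text
time_s: 8.25
eef_pos: [0.6333, -0.057, 0.2091]
eef_rot: [0.001, -0.695, 0.719, -0.001]
wrist_force: [0.7, -0.1, -0.0]
opening: -0.005
```

Call:
move_arm --moves '[{"gripper": 0,"x": 0,"y": 0,"z": 0,"roll": 0},{"gripper": 0,"x": 0,"y": 0,"z": 0,"roll": 0}]'

```text
time_s: 8.5
eef_pos: [0.6323, -0.0562, 0.2085]
eef_rot: [-0.0, -0.696, 0.718, 0.0]
wrist_force: [0.8, -0.4, -0.2]
opening: -0.001
```

```bash
python3 -c "
from h import *
st()
c=ctrl.camera('side');save(c,'s6',(250,160,340,235),8)
print([np.round((np.array(proj(c,H(P,p)))-[250,160])*8) for p in[(-.039,0,.056),(-.021,.066,.046)]])"
```

```text
t 8.5 TCP holder mm [-42.7 -49.7 208.5] F holder [ 0.8 -0.4 -0.2] toolx yaw-err 0.07 z [-0.  0. -1.] open -0.0
[array([377., 408.]), array([251., 532.])]
```

View pics/s6.png

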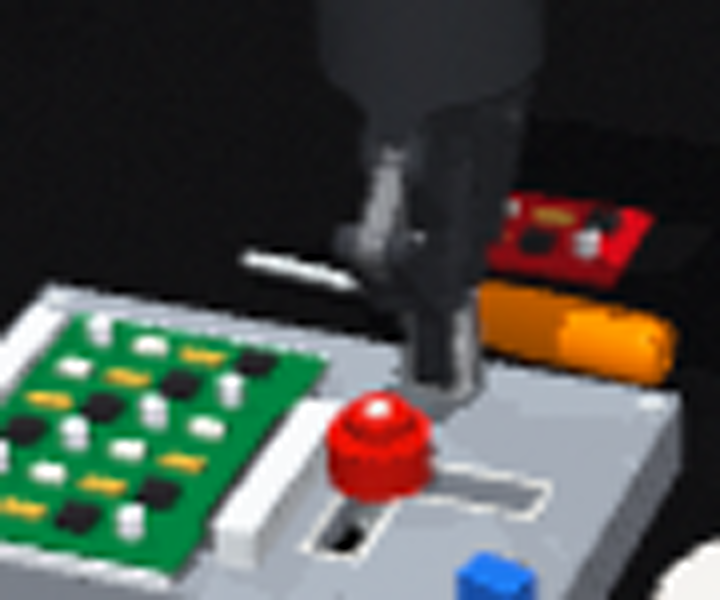

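Call:
move_arm --moves '[{"gripper": 0,"x": -0.5,"y": 0,"z": 0,"roll": 0},{"gripper": 0,"x": -0.5,"y": 0,"z": 0,"roll": 0},{"gripper": 0,"x": -0.4,"y": 0,"z": 0,"roll": 0},{"gripper": 0,"x": -0.3,"y": 0,"z": 0,"roll": 0},{"gripper": 0,"x": -0.3,"y": 0,"z": 0,"roll": 0}]'

```text
time_s: 9.18
eef_pos: [0.6334, -0.0362, 0.2087]
eef_rot: [-0.0, -0.696, 0.718, -0.0]
wrist_force: [0.5, -0.1, 0.6]
opening: -0.001
```

Call:
move_arm --moves '[{"gripper": 0,"x": -0.3,"y": 0,"z": 0,"roll": 0},{"gripper": 0,"x": -0.3,"y": 0,"z": 0,"roll": 0},{"gripper": 0,"x": -0.3,"y": 0,"z": 0,"roll": 0}]'

```text
time_s: 9.55
eef_pos: [0.6337, -0.0272, 0.2087]
eef_rot: [-0.0, -0.696, 0.718, -0.0]
wrist_force: [-0.9, -0.5, 0.4]
opening: 0.005
```

Call:
move_arm --moves '[{"gripper": 0,"x": -0.3,"y": 0,"z": 0,"roll": 0},{"gripper": 0,"x": -0.3,"y": 0,"z": 0,"roll": 0},{"gripper": 0,"x": -0.3,"y": 0,"z": 0,"roll": 0}]'

```text
time_s: 9.93
eef_pos: [0.634, -0.0181, 0.2087]
eef_rot: [0.0, -0.696, 0.718, -0.0]
wrist_force: [0.6, -0.2, -0.2]
opening: 0.002
```

```bash
python3 -c "
from h import *
st()
c=ctrl.camera('side');save(c,'s7',(250,160,340,235),8)
print([np.round((np.array(proj(c,H(P,p)))-[250,160])*8) for p in[(-.039,0,.056),(-.04,.02,.056),(-.04,.04,.056),(-.021,.066,.046)]])"
```

```text
t 9.93 TCP holder mm [-42.3 -11.7 208.7] F holder [ 0.6 -0.1 -0.2] toolx yaw-err 0.06 z [ 0. -0. -1.] open 0.0
[array([377., 408.]), array([358., 440.]), array([335., 473.]), array([251., 532.])]
```

View pics/s7.png

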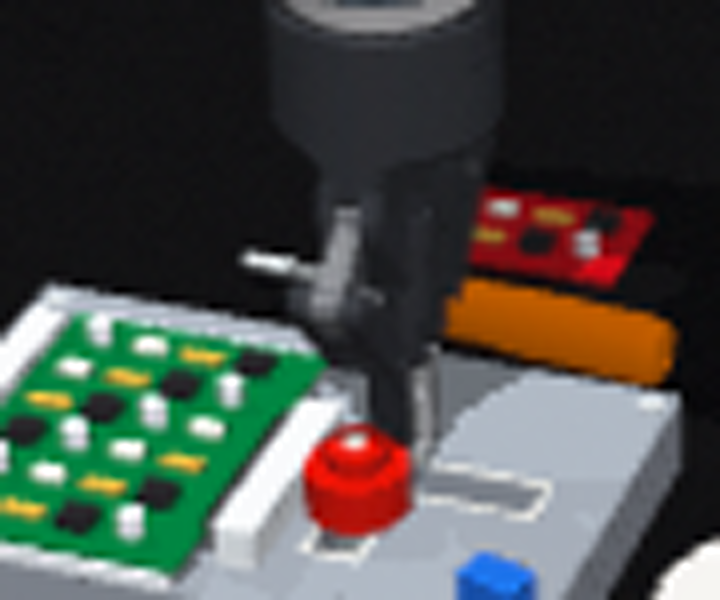

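Call:
move_arm --moves '[{"gripper": 0,"x": -0.3,"y": 0,"z": 0,"roll": 0},{"gripper": 0,"x": -0.3,"y": 0,"z": 0,"roll": 0},{"gripper": 0,"x": -0.3,"y": 0,"z": 0,"roll": 0},{"gripper": 0,"x": -0.3,"y": 0,"z": 0,"roll": 0},{"gripper": 0,"x": -0.2,"y": 0,"z": 0,"roll": 0}]'

```text
time_s: 10.6
eef_pos: [0.6345, -0.0041, 0.2087]
eef_rot: [-0.0, -0.696, 0.718, -0.0]
wrist_force: [-0.3, -1.1, 0.7]
opening: 0.003
```

Call:
move_arm --moves '[{"gripper": 0,"x": -0.15,"y": 0,"z": 0,"roll": 0},{"gripper": 0,"x": -0.1,"y": 0,"z": 0,"roll": 0}]'

```text
time_s: 10.85
eef_pos: [0.6345, -0.0018, 0.2087]
eef_rot: [-0.0, -0.696, 0.718, 0.0]
wrist_force: [-0.3, -0.2, 0.9]
opening: -0.002
```

Call:
move_arm --moves '[{"gripper": 0,"x": -0.1,"y": 0,"z": 0,"roll": 0},{"gripper": 0,"x": -0.1,"y": 0,"z": 0,"roll": 0}]'

```text
time_s: 11.1
eef_pos: [0.6346, 0.0002, 0.2087]
eef_rot: [0.0, -0.696, 0.718, -0.0]
wrist_force: [-0.1, -0.3, -0.5]
opening: 0.003
```

Call:
move_arm --moves '[{"gripper": 0,"x": -0.1,"y": 0,"z": 0,"roll": 0},{"gripper": 0,"x": 0,"y": 0,"z": 0,"roll": 0}]'

```text
time_s: 11.35
eef_pos: [0.6346, 0.0012, 0.2087]
eef_rot: [0.0, -0.696, 0.718, 0.0]
wrist_force: [0.3, -0.6, 0.4]
opening: -0.005
```

```bash
python3 -c "
from h import *
st()"
```

```text
t 11.35 TCP holder mm [-42.3   7.7 208.7] F holder [ 0.3 -0.6  0.4] toolx yaw-err 0.07 z [-0.  0. -1.] open -0.01
```

No stop felt yet; continue in 1 mm steps.

Call:
move_arm --moves '[{"gripper": 0,"x": -0.1,"y": 0,"z": 0,"roll": 0},{"gripper": 0,"x": -0.1,"y": 0,"z": 0,"roll": 0}]'

```text
time_s: 11.6
eef_pos: [0.6347, 0.0032, 0.2087]
eef_rot: [-0.0, -0.696, 0.718, -0.0]
wrist_force: [-1.0, -1.7, -0.8]
opening: 0.001
```

Call:
move_arm --moves '[{"gripper": 0,"x": -0.1,"y": 0,"z": 0,"roll": 0},{"gripper": 0,"x": 0,"y": 0,"z": 0,"roll": 0}]'

```text
time_s: 11.85
eef_pos: [0.6349, 0.0038, 0.209]
eef_rot: [-0.0, -0.696, 0.718, -0.0]
wrist_force: [-1.3, -3.8, 1.6]
opening: -0.001
```

Call:
move_arm --moves '[{"gripper": 0,"x": -0.1,"y": 0,"z": 0,"roll": 0},{"gripper": 0,"x": 0,"y": 0,"z": 0,"roll": 0}]'

```text
time_s: 12.1
eef_pos: [0.635, 0.0043, 0.2092]
eef_rot: [-0.0, -0.696, 0.718, -0.001]
wrist_force: [-1.6, -6.9, 3.4]
opening: 0.005
```

```bash
python3 -c "
from h import *
st()
c=ctrl.camera('side');save(c,'s8',(250,160,340,235),8)"
```

```text
t 12.1 TCP holder mm [-42.   10.8 209.2] F holder [-1.3 -7.   3.4] toolx yaw-err 0.06 z [ 0.001 -0.002 -1.   ] open 0.01
```

View pics/s8.png

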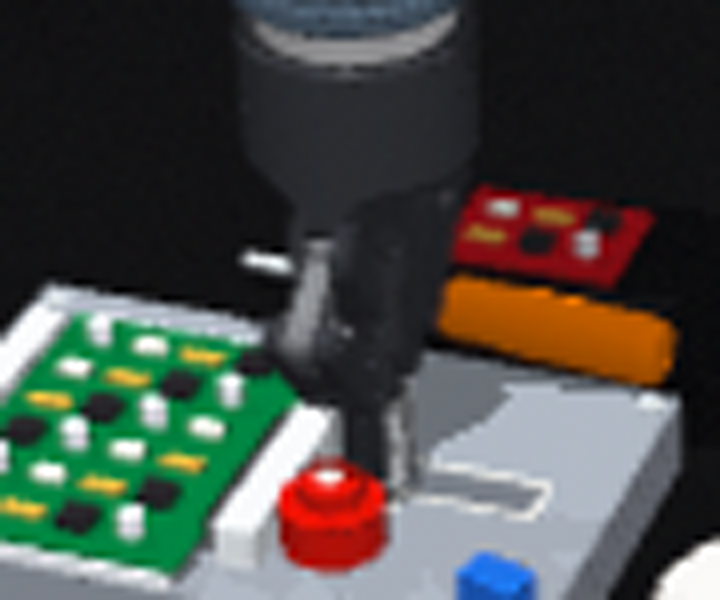

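Call:
move_arm --moves '[{"gripper": 0,"x": -0.1,"y": 0,"z": 0,"roll": 0},{"gripper": 0,"x": 0,"y": 0,"z": 0,"roll": 0}]'

```text
time_s: 12.4
eef_pos: [0.6351, 0.0048, 0.2094]
eef_rot: [-0.001, -0.696, 0.718, -0.001]
wrist_force: [-1.9, -7.5, 4.0]
opening: -0.003
```

Call:
move_arm --moves '[{"gripper": 0,"x": 0.8,"y": 0,"z": 0,"roll": 0},{"gripper": 0,"x": 1.5,"y": 0,"z": 0,"roll": 0},{"gripper": 0,"x": 0,"y": 0,"z": -4,"roll": 0},{"gripper": 0,"x": 0,"y": 0,"z": -5,"roll": 0},{"gripper": 0,"x": 5,"y": 2,"z": 0,"roll": 0}]'

```text
time_s: 13.02
eef_pos: [0.6148, -0.0653, 0.3039]
eef_rot: [0.003, -0.697, 0.717, -0.004]
wrist_force: [0.7, -1.8, 0.1]
opening: -0.001
```

Call:
move_arm --moves '[{"gripper": 0,"x": 5,"y": 2,"z": 0,"roll": 0},{"gripper": 0,"x": 5,"y": 2,"z": 0,"roll": 0},{"gripper": 0,"x": 5,"y": 2,"z": 0,"roll": 0},{"gripper": 0,"x": 0,"y": 0,"z": 0,"roll": 0},{"gripper": 0,"x": 0,"y": 0,"z": 0,"roll": 0}]'

```text
time_s: 13.65
eef_pos: [0.5475, -0.2144, 0.2985]
eef_rot: [0.0, -0.695, 0.719, 0.0]
wrist_force: [0.4, -0.5, 0.4]
opening: -0.004
```

```bash
python3 -c "
from h import *
st()
T=ctrl.camera('top');S=ctrl.camera('side')
a=cv2.resize(T['img'][140:230,260:350,::-1],None,fx=4.5,fy=4.5,interpolation=2);b=cv2.resize(S['img'][175:257,230:320,::-1],None,fx=4.4,fy=4.94,interpolation=2)
cv2.imwrite('pics/f.png',np.hstack([a,b[:405,:390]] if b.shape[0]>=405 else [a[:b.shape[0]],b[:,:390]]))
for p in[(-.04,.04,.056),(-.04,.041,.056),(-.021,-.012,.046),(-.021,.066,.046)]: print(np.round((np.array(proj(T,H(P,p)))-[260,140])*4.5),np.round((np.array(proj(S,H(P,p)))-[230,175])*[4.4,4.94]+[405,0]))"
```

```text
t 13.65 TCP holder mm [-122.2 -210.7  298.5] F holder [ 0.4 -0.5  0.4] toolx yaw-err -0.0 z [-0.     0.001 -1.   ] open -0.0
[112. 231.] [677. 218.]
[111. 231.] [676. 219.]
[185. 210.] [681. 176.]
[ 80. 207.] [631. 255.]
```

View pics/f.png

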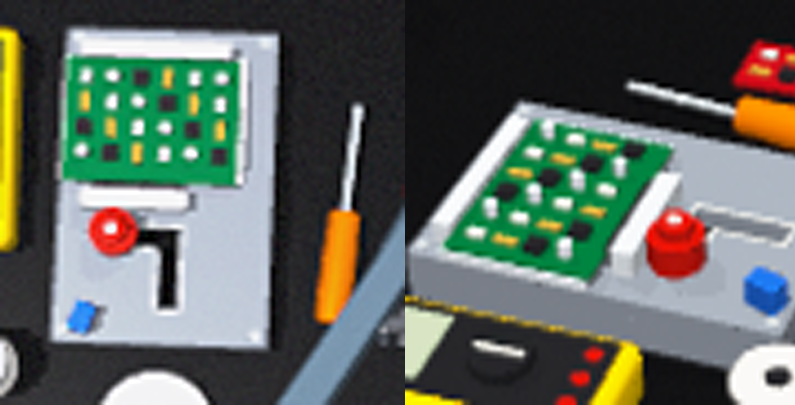

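```bash
python3 -c "
from h import *
print(ctrl.hand_in())"
```

```text
the job is handed in; nothing more can be done
None
```

The board is clamped and the knob is locked at the end of the short leg. I handed the job in at about 13.7 s, with the arm clear of everything.

- **Pushing:** I pushed the red knob with the shut fingertips along the first leg until the stop held it, at about 7 N. I then moved round to its -y side and pushed it along the second leg until it stopped again, at about 8 N. The knob was never gripped or lifted. The readings at the end of each move stayed under about 10 N.
- **Last pictures (top and side):** The knob's boss is within about 2 enlarged pixels (about 1 mm) of where it should be at y = 40–41 mm. The clamp bar is shoved up to the board. The relay, screwdriver and the other things in view look unmoved, though the reel, spool and multimeter are only partly in the picture and the jar is not.
- **Small disagreement:** The last 1 mm push command still moved the tool about 0.5 mm, with the force barely rising (6.9 to 7.5 N). I took that as the knob's play and the tool flexing, because the pictures show the knob at the slot's end.

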